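# Tip the turned balls into the size sorter and let them run

## Robot

A 7-joint arm with a two-finger parallel gripper is mounted at the origin on a cart in front of the work surface, level with it; the furniture and walls round the work are solid. World frame = base frame: x ahead of the robot, y to its left, z up, the work surface at z = 0. Lengths are in m, angles in rad, forces in N, time in s.
With the tool pointing down it reaches from about 0.4 to 0.925 m from the base axis. Payload 4.1 kg.
Tool frame: the origin (TCP) lies at the very end of the fingers, on their centre line; the grasp point (between the pads) lies 19 mm behind it; z points along the fingers, y is the direction in which the jaws open and shut (so a half turn about z gives the same grasp; the last joint's range is limited). The gripper opens to 85 mm and grips with 20 to 120 N. Pads are 22 mm wide; open, the fingers measure 114 mm over their backs; the gripper's body (76 mm by 85 mm) begins 54 mm behind the grasp point. The pads swing forward as they close: fully open they stand 13 mm farther back than shut.
Start: joints at [-1.315, 0.398, 0.045, 1.537, -0.019, 1.207, -0.051], TCP at [0.226, 0.61, 0.231] pointing down, gripper open.
Joint ranges: [-2.82, 2.82], [-0.49, 2.23], [-1.37, 1.46], [0, 2.46], [-1.36, 4.5], [0.23, 2], [-2.94, 2.94]. Speed limits (rad/s): [2.57, 2.57, 3.14, 3.14, 3.14, 3.14, 3.14].

## Interface

Orientations are given as a unit quaternion [w, x, y, z].
In Python, from workcell import ctrl gives the robot as it stands. The module is installed in compiled form; this text tells all that it offers.
- The arm moves only by the tool jog_arm, never from a script. Its argument "plan" is a list of rows, each an object of numbers: "dx", "dy", "dz": the shift along the tool's x, y, z in mm; "rx", "ry", "rz": the turn, a rotation vector about the tool's x, y, z in rad. A call has 1 to 8 rows; each row is the pose to reach, as a shift and turn from the pose measured when the call began, along the tool's axes at that moment; what a row does not reach only later rows make up. A row lasts 1/10 s, in which the tool goes at most 50 mm and 8.59 degrees, less where a joint would pass 70% of its speed; a pose out of reach is approached as far as the arm can. A call with a gripper value outside its range is refused whole. "hand" is the opening, from 0 (shut) to 1 (fully open), set as the call begins (left out, the last holds). The fingers move at their own pace and stop on an object; "force" is the grip in N (left out, the last holds). Time passes only in rows, so rows that repeat a pose let the fingers close. It gives the time, the measured TCP pose, the force and the opening at its end, in the units of the state.
- ctrl.observe(): the state, without advancing time (a new reading comes with each control period).
- ctrl.snapshot(name): name is "side" or "top" or "wrist"; returns a dict with "pixels" (400x640x3 uint8, blue, green, red), "z_map" (400x640 float32, m along the optical axis (not along the pixel's ray), 0 where there is no reading), "mtx" (3x3 intrinsics, pixels), "k1" (the pictures are not rectified: a ray, as slopes to the right and down, at radius r is drawn at 1 + k1 r^2 times it, then the intrinsics apply), "rvec" (rotation vector, rad) and "tvec" (3), from world to camera coordinates, as OpenCV has them; the wrist camera has in their place "T_tool_cam" (4x4, takes a point from camera to tool coordinates, whose origin is the TCP and whose axes are the flange's). Camera axes: x right, y down, z forward; pixel columns grow to the right and rows downward; lengths in m; the calibration is good to about 2 mm. A picture is of the moment at which its call begins: read the wrist's pose just before it.
- ctrl.hand_in(): hands the job in, once; it reports no verdict.
Trained networks look in a picture, given as the dict that the camera call returned (one of the last four; its "shot" number tells which), for a name from the list of things; names that differ only in an ending like _2 or _b are one class to them, and where a whole thing is asked for, a point or a joint stands for the part that bears it (a point fixed in the world has none). Each returns a list of dicts, best first, with "confidence" (0 to 1); they miss things now and then, are a little off and sometimes report something else, mostly with a low value. They report only what shows in the picture. A call takes as long as a camera call.
- ctrl.spot_in(picture, query): "xyz" ([x, y, z] in m, in the coordinates of the camera as it stood for that picture, good to about 4 mm: the middle of the surface that is visible of it).
- ctrl.landmark_of(picture, query): "xyz" ([x, y, z] in m, in the coordinates of the camera as it stood for that picture, good to about 4 mm: a listed point, or the origin of a listed thing).
The state is a dict: "clock": time; "qpos": joint angles; "qvel": joint speeds; "effort": joint torques, N m; "tool_pos": TCP position; "eef_rot": TCP orientation; "wrist_force": force on the tool from outside, world axes, zero at the start; "wrist_torque": the same for the moment, N m; "gripper_width": finger opening in m.
Only numpy, scipy, OpenCV 4.12 (cv2) and the standard library are available. Lean on these libraries where they do the work, as an engineer would, in place of code of your own. Each camera call takes 0.05 s, during which the arm holds its last target. There are 200 camera calls.

## Task

Tip the three wooden balls out of the scoop into the sorter's feed trough and stand the empty scoop upright back on the bench, clear of the sorter. Then push the red plunger right down, without forcing it against its stop, and hold it there until all three balls have run down the rails and dropped into their compartments, and let the plunger come back up. Leave the other things on the bench where they are.

Things in the scene. Friction and masses are not known exactly. Their poses are not given: they have to be found in the camera images.
- sorter: Wooden ball sorter fixed to the bench, base 130 x 326 mm. Origin: centre of underside, z up. Its ramp, two 8 mm brass rails that spread downhill, falls 12 degrees towards -y; the -x side faces the robot (yaw within 0.2). Upper part (y +0.05 to +0.15): open feed trough, then a roofed throat. Lower part (y < 0): three open compartments under the rails; each ball falls through where the gap fits it.
- trough (a point): Middle of the trough's open mouth, between the rail axes: sorter frame (0, 0.098, 0.103), axes as the sorter's. The mouth spans x -0.058 to +0.048, y +-0.05 about it; rims over the bench beside this point: -x board 0.166 (backstop), +x board 0.154; upper end plate 0.168. Poured balls roll under the roof to a steel pin between the rails at sorter y +0.012, which holds them.
- plunger_cap (a point): Centre of the top of the round red plunger cap (28 mm across, 0.140 m over the bench when up), at sorter (0.062, -0.023). Push straight down: it carries the stop pin down. Sprung: about 3 N starts it, about 7 N holds it fully down on a solid stop (35 N is too much); it rises by itself when let go. The trough's bridge beside it is 0.136 high.
- stop_plunger (a joint): Travel of the plunger, m: 0 = up (the pin stops the balls), 0.026 = fully down against its stop (pin below the rails). The balls run when it is beyond about 0.023.
- bin_small (a point): Floor centre (8 mm above the bench) of the small ball's compartment, sorter y -0.020; 45 mm along y, 56 mm along x; axes as the sorter's. Side walls end 37 mm above the bench.
- bin_middle (a point): Floor centre of the middle ball's compartment, sorter y -0.070; 45 mm along y, 56 mm along x.
- bin_large (a point): Floor centre of the large ball's compartment, sorter y -0.1225; 52 mm along y, 56 mm along x.
- scoop: Loose aluminium scoop, 112 mm long (x), 80 mm wide (y), about 0.25 kg; origin: centre of underside, z up. Side walls 36 mm high, back wall (+x end) 50 mm; front (-x) open, no sill. The floor rises 8 degrees to the front lip, so balls lie at the back while it is carried level; they roll out once the lip is lowered by more than that, all by about 40 degrees.
- scoop_grip (a point): Point to pinch on the scoop's upright dark wooden grip at its back, scoop frame (0.050, 0, 0.095). The grip is a plate 12 mm thick along the scoop's x, 40 mm wide along y, its top 115 mm above the underside; it rises from the back wall's top at 50 mm. Pinch it from above across its 12 mm.
- scoop_lip (a point): Middle of the scoop's front pouring lip, scoop frame (-0.055, 0, 0.021).
- ball_small: Dark polished wooden ball, 20 mm across, about 10 g; origin at its centre. Starts in the scoop. Once the plunger is down it runs to its compartment in 0.5 to 2 s.
- ball_middle: Medium-brown polished wooden ball, 26 mm across, about 14 g; origin at its centre. Starts in the scoop. Once the plunger is down it runs to its compartment in 0.5 to 2 s.
- ball_large: Pale polished wooden ball, 32 mm across, about 20 g; origin at its centre. Starts in the scoop. Once the plunger is down it runs to its compartment in 0.5 to 2 s.
- nail_tin: Bystander: grey tin of nails, 66 mm across, 75 mm high, loose; origin at the centre of its underside.
- block_plane: Bystander: dark block plane, 92 x 155 x 59 mm, loose; origin at the centre of its underside.
- pencil: Bystander: yellow pencil, 161 mm long, loose; origin at the centre of its underside.
- spool: Bystander: dark turned wooden spool, 38 mm across, 55 mm high, loose, upright; origin at the centre of its underside.

How it is judged:
By the outcome, as a careful person would: the job done as asked, in the order asked, and still so for the second after the job is handed in, with the robot touching nothing.
It also fails if it takes over 64 s, if anything falls off the work surface, if the arm or the gripper's body presses on something with over 40 N, if the wrist force passes 120 N, or if a joint passes its speed limit or range.

## Working session

There is one attempt and no reset: what is moved stays moved. The work goes in short steps, Python scripts to look and compute and a tool call to move; the robot and the scene stay as the last step left them, time stands still between calls to the robot, and variables do not carry over. Pictures are saved under pics/ and viewed, about 8 in all and at most 12, crops included, and the job is handed in when it is done.

Besides the shell and the picture viewer there is one more tool, called as name(argument=value, ...), one argument or row to a line, values as JSON. jog_arm: Moves the arm, as the interface text tells. Its arguments: {"type":"object","properties":{"plan":{"type":"array"},"hand":{"type":"number"},"force":{"type":"number"}},"required":["plan"]}

```bash
mkdir -p pics
cat > h.py <<'E'
import numpy as np, cv2
from scipy.spatial.transform import Rotation as R
from workcell import ctrl
def q2R(q): return R.from_quat([q[1],q[2],q[3],q[0]])
def cam2world(p,xyz,st=None):
    xyz=np.atleast_2d(xyz).astype(float)
    if 'T_tool_cam' in p:
        T=np.array(p['T_tool_cam']); x=xyz@T[:3,:3].T+T[:3,3]
        return q2R(st['eef_rot']).apply(x)+np.array(st['tool_pos'])
    Rm=cv2.Rodrigues(np.array(p['rvec'],float))[0]
    return (xyz-np.array(p['tvec']).ravel())@Rm
def proj(p,w,st=None):
    w=np.atleast_2d(w).astype(float)
    if 'T_tool_cam' in p:
        T=np.array(p['T_tool_cam']); x=q2R(st['eef_rot']).inv().apply(w-np.array(st['tool_pos'])); c=(x-T[:3,3])@T[:3,:3]
    else:
        Rm=cv2.Rodrigues(np.array(p['rvec'],float))[0]; c=w@Rm.T+np.array(p['tvec']).ravel()
    s=c[:,:2]/c[:,2:]; s=s*(1+p['k1']*(s**2).sum(1,keepdims=True)); K=np.array(p['mtx'])
    return np.c_[s[:,0]*K[0,0]+K[0,2],s[:,1]*K[1,1]+K[1,2]]
def cloud(p,st=None):
    K=np.array(p['mtx']);h,w=p['z_map'].shape
    v,u=np.mgrid[:h,:w]; d=np.stack([(u-K[0,2])/K[0,0],(v-K[1,2])/K[1,1]],-1)
    s=d.copy()
    for _ in range(6): s=d/(1+p['k1']*(s**2).sum(-1,keepdims=True))
    z=p['z_map'][...,None]
    c=np.concatenate([s*z,z],-1).reshape(-1,3)
    W=cam2world(p,c,st).reshape(h,w,3); W[p['z_map']==0]=np.nan
    return W
def find(p,names,st=None,f='landmark_of'):
    for n in names:
        r=getattr(ctrl,f)(p,n)
        print(n,[(round(d['confidence'],2),cam2world(p,d['xyz'],st)[0].round(4).tolist()) for d in r[:2]])
def state():
    s=ctrl.observe(); print({k:np.round(s[k],3).tolist() for k in('clock','tool_pos','eef_rot','wrist_force','gripper_width','qpos')}); return s
E
cat > a.py <<'E'
from h import *
s=state()
ims=[]
for n in('top','side'):
    p=ctrl.snapshot(n); cv2.imwrite(f'pics/{n}0.png',p['pixels']); print(n)
    find(p,['sorter','trough','plunger_cap','bin_large','bin_small','scoop','scoop_grip','scoop_lip','ball_small','ball_middle','ball_large','nail_tin','block_plane','pencil','spool'])
    np.savez(f'{n}0.npz',W=cloud(p))
    c=-cv2.Rodrigues(np.array(p['rvec'],float))[0].T@np.array(p['tvec']).ravel(); print('cam at',c)
E
python3 a.py
```

```text
{'clock': 0.0, 'tool_pos': [0.226, 0.609, 0.23], 'eef_rot': [-0.0, 0.176, 0.984, -0.001], 'wrist_force': [0.727, 0.341, 0.63], 'gripper_width': 0.085, 'qpos': [-1.315, 0.399, 0.045, 1.538, -0.019, 1.207, -0.051]}
top
sorter [(0.71, [0.4417, 0.0825, -0.0015]), (0.49, [0.7774, 0.1766, 0.0016])]
trough [(0.87, [0.4475, 0.1792, 0.1024])]
plunger_cap [(0.58, [0.5598, 0.3763, -0.0]), (0.47, [0.5077, 0.0558, 0.1447])]
bin_large [(0.88, [0.4377, -0.0424, 0.005]), (0.65, [0.5593, 0.3765, 0.0001])]
bin_small [(0.81, [0.4392, 0.0589, 0.011]), (0.33, [0.5585, 0.3767, 0.001])]
scoop [(0.76, [0.6455, 0.0382, 0.0018])]
scoop_grip [(0.83, [0.6836, 0.0155, 0.0959])]
scoop_lip [(0.68, [0.4491, 0.1794, 0.1023]), (0.65, [0.5936, 0.0625, 0.0237])]
ball_small [(0.53, [0.6627, 0.0273, 0.0232])]
ball_middle [(0.56, [0.6857, 0.0138, 0.0962]), (0.55, [0.5072, 0.0564, 0.1422])]
ball_large [(0.47, [0.6619, 0.0029, 0.0223])]
nail_tin [(0.78, [0.8174, -0.0437, 0.0018]), (0.18, [0.686, 0.0136, 0.0946])]
block_plane [(0.79, [0.7789, 0.1749, 0.0004])]
pencil [(0.66, [0.3139, 0.3421, 0.0024])]
spool [(0.79, [0.5605, 
[... 238 characters left out ...]
, 0.0552, 0.1449])]
bin_large [(0.94, [0.4351, -0.0365, 0.0078]), (0.28, [0.6692, 0.0316, 0.0208])]
bin_small [(0.92, [0.4405, 0.0604, 0.0092]), (0.61, [0.3152, 0.3453, -0.0022])]
scoop [(0.67, [0.637, 0.0351, -0.002])]
scoop_grip [(0.78, [0.6838, 0.0135, 0.0992])]
scoop_lip [(0.61, [0.5909, 0.0634, 0.0223]), (0.54, [0.4411, 0.0121, 0.0064])]
ball_small [(0.37, [0.667, 0.0298, 0.0198])]
ball_middle [(0.46, [0.6825, 0.0385, 0.0226])]
ball_large [(0.66, [0.6563, 0.0033, 0.0221])]
nail_tin [(0.66, [0.8143, -0.0389, -0.0025])]
block_plane []
pencil [(0.4, [0.315, 0.3426, 0.0017]), (0.23, [0.6552, 0.0051, 0.022])]
spool [(0.73, [0.557, 0.3757, 0.002])]
cam at [ 0.37467107 -0.64166228  0.46993301]
```

View pics/top0.png

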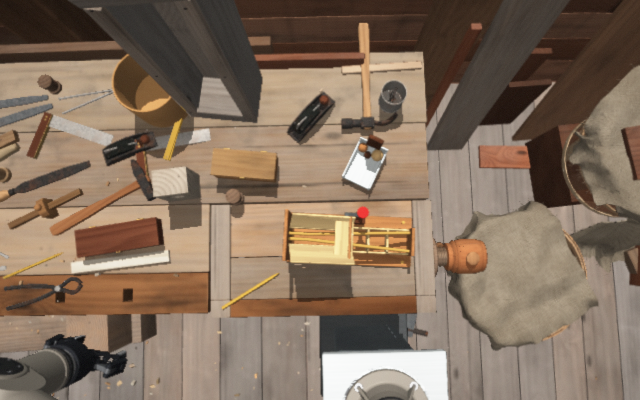

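View pics/side0.png

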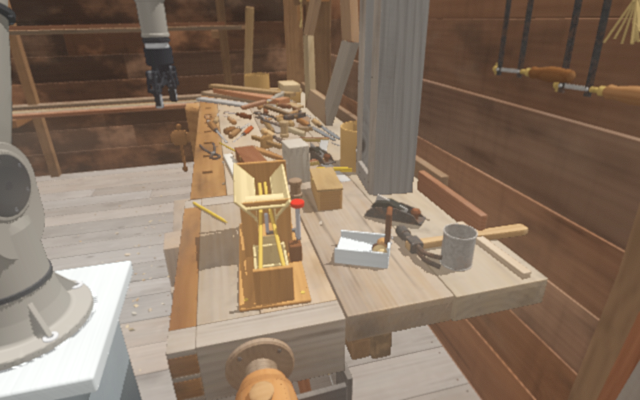

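```bash
cat > b.py <<'E'
from h import *
W=np.load('top0.npz')['W'].reshape(-1,3); W=W[~np.isnan(W[:,0])]
# grip top
m=(abs(W[:,0]-.684)<.045)&(abs(W[:,1]-.014)<.045)&(W[:,2]>.105)&(W[:,2]<.13)
g=W[m]; print('grip',len(g),g.mean(0),cv2.minAreaRect(g[:,:2].astype(np.float32)),np.percentile(g[:,2],[5,50,95]))
# walls of scoop
m=(abs(W[:,0]-.64)<.1)&(abs(W[:,1]-.035)<.08)&(W[:,2]>.03)&(W[:,2]<.058)&(W[:,0]>.56)
g=W[m]; print('scoopwalls',len(g),cv2.minAreaRect(g[:,:2].astype(np.float32)))
# plunger cap
m=(abs(W[:,0]-.505)<.025)&(abs(W[:,1]-.056)<.025)&(W[:,2]>.138)
g=W[m]; print('cap',len(g),g.mean(0),np.percentile(g[:,2],[5,50,95]))
# sorter
m=(W[:,2]>.008)&(W[:,0]>.36)&(W[:,0]<.53)&(W[:,1]>-.1)&(W[:,1]<.26)
g=W[m]; print('sorter',cv2.minAreaRect(g[:,:2].astype(np.float32)))
m=(W[:,2]>.145)&(W[:,0]>.36)&(W[:,0]<.53)&(W[:,1]>.1)&(W[:,1]<.26)
g=W[m]; print('trough',cv2.minAreaRect(g[:,:2].astype(np.float32)),g[:,2].max())
E
python3 b.py
```

```text
grip 87 [0.68495517 0.01461223 0.11425969] ((0.6861339807510376, 0.014478346332907677), (0.03822515159845352, 0.012967078946530819), 59.52706527709961) [0.10759346 0.11499044 0.11912949]
scoopwalls 344 ((0.6423609256744385, 0.03683008253574371), (0.08009424060583115, 0.11292561143636703), 62.98240280151367)
cap 95 [0.5051268  0.05495226 0.1405887 ] [0.13857063 0.14025064 0.1438824 ]
sorter ((0.45087993144989014, 0.07937666773796082), (0.32181283831596375, 0.13924580812454224), 85.39546966552734)
trough ((0.44858503341674805, 0.1686159372329712), (0.14326739311218262, 0.12007325142621994), 85.92253875732422) 0.18094110022639043
```

The pictures show:
- **Top view:** the scoop is at px (365,165) with its grip at (370,147) and its open lip facing the sorter. The trough is at (315,240) and the red cap at (362,212). The scoop holds the balls, and a hammer head lies near (358,125).
- **Side view:** agrees with this.

I'll move over the grip now.

jog_arm(
  plan=[
    {"dx": -40, "dy": -25, "dz": -5, "rz": 0.14},
    {"dx": -80, "dy": -50, "dz": -10, "rz": 0.28},
    {"dx": -120, "dy": -75, "dz": -15, "rz": 0.42},
    {"dx": -160, "dy": -100, "dz": -20, "rz": 0.56},
    {"dx": -200, "dy": -125, "dz": -25, "rz": 0.7},
    {"dx": -240, "dy": -150, "dz": -30, "rz": 0.84},
    {"dx": -280, "dy": -175, "dz": -30, "rz": 0.98},
    {"dx": -320, "dy": -200, "dz": -30, "rz": 1.12},
  ],
  hand=1,
)

```text
$.plan[0]: bad value
```

```bash
cat >> h.py <<'E'
def to(pos,yaw_y,tilt=0,s=None):
    """shift (mm) and rotvec from the measured pose to: TCP pos, tool y azimuth (deg), tilt deg (about tool x, lip down)"""
    s=s or state(); R0=q2R(s['eef_rot']); a=np.radians(yaw_y)
    y=np.array([np.cos(a),np.sin(a),0]); z=np.array([0,0,-1.]); x=np.cross(y,z)
    Rt=R.from_matrix(np.c_[x,y,z])*R.from_rotvec([-np.radians(tilt),0,0])
    d=R0.inv().apply(np.array(pos)-np.array(s['tool_pos']))*1000; r=(R0.inv()*Rt).as_rotvec()
    print('d mm',d.round(1),'r',r.round(3),'rows',max(np.linalg.norm(d)/50,np.linalg.norm(r)/.15).round(1)); return d,r
E
python3 -c "
from h import *
to([.685,.0145,.24],-27.5)"
```

```text
{'clock': 1.6, 'tool_pos': [0.226, 0.61, 0.231], 'eef_rot': [0.0, 0.176, 0.984, 0.0], 'wrist_force': [-0.071, 0.087, -0.416], 'gripper_width': 0.085, 'qpos': [-1.315, 0.398, 0.045, 1.537, -0.019, 1.207, -0.051]}
d mm [-637.3 -398.5   -8.7] r [ 0.    -0.     1.696] rows 15.0
```

jog_arm(
  plan=[
    {"dx": -40, "dy": -25, "dz": -5, "rx": 0, "ry": 0, "rz": 0.14},
    {"dx": -80, "dy": -50, "dz": -10, "rx": 0, "ry": 0, "rz": 0.28},
    {"dx": -120, "dy": -75, "dz": -15, "rx": 0, "ry": 0, "rz": 0.42},
    {"dx": -160, "dy": -100, "dz": -20, "rx": 0, "ry": 0, "rz": 0.56},
    {"dx": -200, "dy": -125, "dz": -25, "rx": 0, "ry": 0, "rz": 0.7},
    {"dx": -240, "dy": -150, "dz": -30, "rx": 0, "ry": 0, "rz": 0.84},
    {"dx": -280, "dy": -175, "dz": -30, "rx": 0, "ry": 0, "rz": 0.98},
    {"dx": -320, "dy": -200, "dz": -30, "rx": 0, "ry": 0, "rz": 1.12},
  ],
  hand=1,
)

```text
clock: 2.4
tool_pos: [0.4574, 0.3094, 0.2619]
eef_rot: [-0.0, 0.674, 0.738, 0.001]
wrist_force: [0.0, 0.1, 0.3]
gripper_width: 0.0854
```

```bash
python3 -c "
from h import *
to([.685,.0145,.24],-27.5)"
```

```text
{'clock': 2.4, 'tool_pos': [0.457, 0.309, 0.262], 'eef_rot': [-0.0, 0.674, 0.738, 0.001], 'wrist_force': [0.041, 0.1, 0.254], 'gripper_width': 0.085, 'qpos': [-1.007, 0.212, 0.395, 1.741, -0.087, 1.204, -0.498]}
d mm [-314.3  199.9   21.8] r [ 0.001 -0.001  0.571] rows 7.5
```

jog_arm(
  plan=[
    {"dx": -40, "dy": 25, "dz": 0, "rx": 0, "ry": 0, "rz": 0.08},
    {"dx": -80, "dy": 50, "dz": 0, "rx": 0, "ry": 0, "rz": 0.16},
    {"dx": -120, "dy": 75, "dz": 0, "rx": 0, "ry": 0, "rz": 0.24},
    {"dx": -160, "dy": 100, "dz": 0, "rx": 0, "ry": 0, "rz": 0.32},
    {"dx": -200, "dy": 125, "dz": 0, "rx": 0, "ry": 0, "rz": 0.4},
    {"dx": -240, "dy": 150, "dz": 5, "rx": 0, "ry": 0, "rz": 0.48},
    {"dx": -280, "dy": 175, "dz": 10, "rx": 0, "ry": 0, "rz": 0.54},
    {"dx": -314, "dy": 200, "dz": 20, "rx": 0, "ry": 0, "rz": 0.57},
  ],
)

```text
clock: 3.2
tool_pos: [0.6865, 0.0123, 0.2425]
eef_rot: [0.0, 0.855, 0.518, 0.001]
wrist_force: [0.5, 0.3, 0.6]
gripper_width: 0.0855
```

```bash
cat > c.py <<'E'
from h import *
s=state(); p=ctrl.snapshot('wrist'); cv2.imwrite('pics/w1.png',p['pixels'])
find(p,['scoop_grip','scoop_lip','scoop','ball_large','plunger_cap'],s)
W=cloud(p,s); W=W[~np.isnan(W[...,0])]
m=(abs(W[:,0]-.685)<.045)&(abs(W[:,1]-.014)<.045)&(W[:,2]>.107)&(W[:,2]<.13)
g=W[m].astype(np.float32); print('grip',len(g),g.mean(0),cv2.minAreaRect(g[:,:2]),np.percentile(g[:,2],[5,50,95]))
to([.685,.0145,.076],-27.5,0,s)
E
python3 c.py
```

```text
{'clock': 3.2, 'tool_pos': [0.687, 0.012, 0.242], 'eef_rot': [0.0, 0.855, 0.518, 0.001], 'wrist_force': [0.533, 0.253, 0.635], 'gripper_width': 0.085, 'qpos': [-0.482, 0.521, 0.608, 1.438, -0.303, 1.274, -0.331]}
scoop_grip [(0.59, [0.6823, 0.0135, 0.0963])]
scoop_lip [(0.61, [0.5888, 0.061, 0.0193])]
scoop [(0.98, [0.6391, 0.037, 0.0058])]
ball_large [(0.6, [0.6625, 0.0016, 0.0215])]
plunger_cap [(0.74, [0.5013, 0.0553, 0.141])]Traceback (most recent call last):
  File "c.py", line 6, in <module>
    g=W[m].astype(np.float32); print('grip',len(g),g.mean(0),cv2.minAreaRect(g[:,:2]),np.percentile(g[:,2],[5,50,95]))
                                                             ~~~~~~~~~~~~~~~^^^^^^^^^
cv2.error: OpenCV(4.12.0) /io/opencv/modules/imgproc/src/convhull.cpp:143: error: (-215:Assertion failed) total >= 0 && (depth == CV_32F || depth == CV_32S) in function 'convexHull'
```

View pics/w1.png

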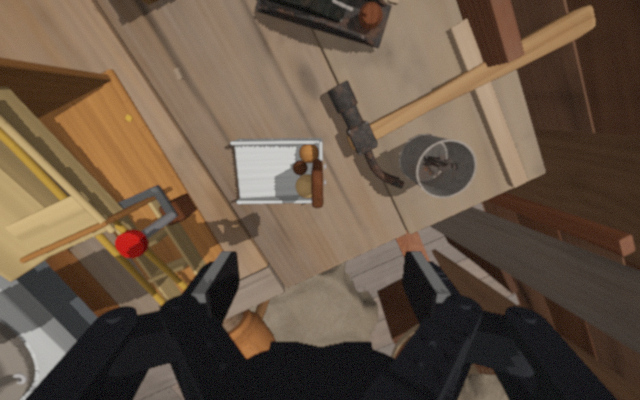

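The wrist view shows the grip at px (318,183), upright and aligned with the jaws. The balls lie at the back of the scoop at (305,170), and the hammer and tin are clear of the fingers' path. I'll descend to the grasp.

jog_arm(
  plan=[
    {"dx": 1, "dy": -3, "dz": 45, "rx": 0, "ry": 0, "rz": 0},
    {"dx": 1, "dy": -3, "dz": 90, "rx": 0, "ry": 0, "rz": 0},
    {"dx": 1, "dy": -3, "dz": 120, "rx": 0, "ry": 0, "rz": 0},
    {"dx": 1, "dy": -3, "dz": 145, "rx": 0, "ry": 0, "rz": 0},
    {"dx": 1, "dy": -3, "dz": 160, "rx": 0, "ry": 0, "rz": 0},
    {"dx": 1, "dy": -3, "dz": 166, "rx": 0, "ry": 0, "rz": 0},
    {"dx": 1, "dy": -3, "dz": 166, "rx": 0, "ry": 0, "rz": 0},
  ],
)

```text
clock: 4.2
tool_pos: [0.6827, 0.0201, 0.076]
eef_rot: [-0.001, 0.854, 0.52, 0.001]
wrist_force: [0.2, 0.7, 1.2]
gripper_width: 0.0855
```

jog_arm(
  plan=[
    {"dx": 0, "dy": 0, "dz": 0, "rx": 0, "ry": 0, "rz": 0},
    {"dx": 0, "dy": 0, "dz": 0, "rx": 0, "ry": 0, "rz": 0},
    {"dx": 0, "dy": 0, "dz": 0, "rx": 0, "ry": 0, "rz": 0},
    {"dx": 0, "dy": 0, "dz": 0, "rx": 0, "ry": 0, "rz": 0},
    {"dx": 0, "dy": 0, "dz": 0, "rx": 0, "ry": 0, "rz": 0},
    {"dx": 0, "dy": 0, "dz": 0, "rx": 0, "ry": 0, "rz": 0},
    {"dx": 0, "dy": 0, "dz": 0, "rx": 0, "ry": 0, "rz": 0},
    {"dx": 0, "dy": 0, "dz": 0, "rx": 0, "ry": 0, "rz": 0},
  ],
  hand=0,
  force=70,
)

```text
clock: 5.0
tool_pos: [0.6836, 0.0196, 0.0767]
eef_rot: [-0.0, 0.854, 0.52, 0.002]
wrist_force: [2.0, -0.4, 3.3]
gripper_width: 0.0113
```

```bash
cat > c.py <<'E'
from h import *
s=state(); p=ctrl.snapshot('wrist'); cv2.imwrite('pics/w2.png',p['pixels'])
find(p,['scoop_grip','scoop_lip','scoop','ball_large','ball_middle','ball_small'],s)
E
python3 c.py
```

```text
{'clock': 5.0, 'tool_pos': [0.684, 0.02, 0.077], 'eef_rot': [-0.0, 0.854, 0.52, 0.002], 'wrist_force': [1.962, -0.396, 3.269], 'gripper_width': 0.011, 'qpos': [-0.453, 0.66, 0.535, 1.605, -0.389, 0.981, -0.268]}
scoop_grip [(0.79, [0.6851, 0.0158, 0.0954])]
scoop_lip [(0.94, [0.5867, 0.0648, 0.0231])]
scoop [(0.9, [0.6351, 0.0361, 0.0034])]
ball_large [(0.79, [0.6568, 0.0016, 0.0208]), (0.46, [0.6829, 0.0424, 0.0212])]
ball_middle [(0.64, [0.6792, 0.0436, 0.0214])]
ball_small [(0.62, [0.6621, 0.0309, 0.0204])]
```

```bash
cat > k.py <<'E'
from h import *
from scipy.optimize import least_squares
Q=np.array([[-1.315,.398,.045,1.537,-.019,1.207,-.051],[-1.007,.212,.395,1.741,-.087,1.204,-.498],[-.482,.521,.608,1.438,-.303,1.274,-.331],[-.453,.66,.535,1.605,-.389,.981,-.268]])
P=np.array([[.226,.61,.231],[.4574,.3094,.2619],[.6865,.0123,.2425],[.6836,.0196,.0767]])
def fk(q,L):
    b,h,l1,l2,l3=L[:5]; r=R.from_euler('z',b); p=np.array([L[5],L[6],h])
    for i,(ax,l) in enumerate(zip('zyzyzyz',[0,0,l1,0,l2,0,l3])):
        r=r*R.from_euler(ax,q[i]); p=p+r.apply([0,0,l])
    return p,r
if __name__=='__main__':
    sol=least_squares(lambda L:np.concatenate([fk(q,L)[0]-p for q,p in zip(Q,P)]),[2.5,.3,.4,.4,.3,0,0])
    L=sol.x; print('L',L.round(3),'res mm',(np.abs(sol.fun).max()*1000).round(1))
    np.save('L.npy',L)
E
cat >> h.py <<'E'
LIPT=np.array([-.0045,-.105,.055])
def pour(lip,yaw,tilt):
    a=np.radians(yaw); y=np.array([np.cos(a),np.sin(a),0]); z=np.array([0,0,-1.])
    Rt=R.from_matrix(np.c_[np.cross(y,z),y,z])*R.from_rotvec([-np.radians(tilt),0,0])
    return np.array(lip)-Rt.apply(LIPT),Rt
E
cat > f.py <<'E'
from k import *
L=np.load('L.npy'); lo=np.array([-2.82,-.49,-1.37,0,-1.36,.23,-2.94]);hi=np.array([2.82,2.23,1.46,2.46,4.5,2,2.94])
q=Q[2]; off=None
_,r0=fk(q,L); Rm=q2R([0,.855,.518,.001]); off=r0.inv()*Rm; print('flange->tool',off.as_rotvec())
for t,lz in [(0,.24),(0,.2),(15,.19),(30,.18),(45,.165),(55,.165)]:
    p,Rt=pour([.459,.1795,lz],-3.4,t)
    f=lambda x:np.r_[(fk(x,L)[0]-p)*10,((fk(x,L)[1]*off).inv()*Rt).as_rotvec()*3,.002*(x-q)]
    s=least_squares(f,q.clip(lo+1e-3,hi-1e-3),bounds=(lo,hi)); q=s.x
    print(t,p.round(3),'err',np.abs(f(q)[:3]/10).max().round(4),np.abs(f(q)[3:6]/3).max().round(3),q.round(2))
E
python3 k.py; python3 f.py; python3 -c "
from h import *
to(pour([.459,.1795,.24],-3.4,0)[0],-3.4)"
```

```text
L [ 4.507 -1.149  0.507  0.48  -1.088  0.871  0.662] res mm 4.6
flange->tool [-0.00282756  0.00380823  0.75834054]
0 [0.564 0.178 0.295] err 0.0 0.0 [-0.86  0.28  0.62  1.62 -0.17  1.29 -1.12]
0 [0.564 0.178 0.255] err 0.0 0.0 [-0.85  0.31  0.61  1.68 -0.19  1.21 -1.1 ]
15 [0.546 0.179 0.27 ] err 0.0 0.0 [-0.64  0.13  0.83  1.77  0.17  1.27 -0.77]
30 [0.523 0.18  0.28 ] err 0.0 0.0 [-0.23  0.23  0.97  1.46  0.26  1.27 -0.24]
45 [0.495 0.182 0.278] err 0.0 0.0 [0.49 0.53 0.84 0.68 0.02 1.4  0.22]
55 [0.474 0.183 0.283] err 0.0053 0.075 [ 0.94  0.73  0.73  0.   -0.13  1.69  0.33]
{'clock': 5.35, 'tool_pos': [0.684, 0.02, 0.077], 'eef_rot': [-0.0, 0.854, 0.52, 0.002], 'wrist_force': [2.95, -1.952, 3.428], 'gripper_width': 0.011, 'qpos': [-0.453, 0.66, 0.535, 1.605, -0.389, 0.981, -0.268]}
d mm [  86.5 -178.4 -218.2] r [ 0.002 -0.003 -0.417] rows 5.9
```

```bash
cat > k2.py <<'E'
from k import *
best=None
for b in (2.53,-2.53,-.6,.6):
  for s0 in (1,-1):
    f=lambda L:np.concatenate([np.r_[fk(q,[*L,0,0])[0]-p,.3*(fk(q,[*L,0,0])[1].apply([0,0,1])-[0,0,-1])] for q,p in zip(Q,P)])
    s=least_squares(f,[b,.3,.45,.5,.25],bounds=([-4,-.3,.1,.1,.05],[4,.8,.8,.8,.6]))
    if best is None or s.cost<best.cost: best=s
L=best.x; print(L.round(4),np.abs(best.fun).max()); np.save('L.npy',np.r_[L,0,0])
E
python3 k2.py; python3 f.py
```

```text
[0.8805 0.1502 0.778  0.1    0.6   ] 0.7723166307954914
flange->tool [-8.76152425e-04 -6.83747231e-04 -2.86798982e+00]
0 [0.564 0.178 0.295] err 0.0244 0.127 [-0.58  0.56  0.    0.45 -0.    2.   -1.48]
0 [0.564 0.178 0.255] err 0.0145 0.078 [-0.58  0.61  0.    0.45  0.    2.   -1.48]
15 [0.546 0.179 0.27 ] err 0.0 0.0 [-0.42  0.44 -0.06  1.16 -0.09  1.31 -1.36]
30 [0.523 0.18  0.28 ] err 0.0 0.0 [-0.09  0.33 -0.25  2.31 -1.23  0.23 -0.05]
45 [0.495 0.182 0.278] err 0.0308 0.161 [ 0.31  0.35 -0.65  2.35 -1.36  0.23  0.16]
55 [0.474 0.183 0.283] err 0.0473 0.235 [ 0.43  0.39 -0.16  2.46 -1.36  0.68  0.7 ]
```

jog_arm(
  plan=[
    {"dx": 0, "dy": 0, "dz": -30, "rx": 0, "ry": 0, "rz": 0},
    {"dx": 0, "dy": 0, "dz": -70, "rx": 0, "ry": 0, "rz": 0},
    {"dx": 0, "dy": 0, "dz": -110, "rx": 0, "ry": 0, "rz": 0},
    {"dx": 0, "dy": 0, "dz": -150, "rx": 0, "ry": 0, "rz": 0},
    {"dx": 0, "dy": 0, "dz": -185, "rx": 0, "ry": 0, "rz": 0},
    {"dx": 0, "dy": 0, "dz": -210, "rx": 0, "ry": 0, "rz": 0},
    {"dx": 0, "dy": 0, "dz": -218, "rx": 0, "ry": 0, "rz": 0},
    {"dx": 0, "dy": 0, "dz": -218, "rx": 0, "ry": 0, "rz": 0},
  ],
)

```text
clock: 6.15
tool_pos: [0.6821, 0.0197, 0.2937]
eef_rot: [-0.001, 0.854, 0.52, 0.001]
wrist_force: [0.0, 0.1, -4.7]
gripper_width: 0.0113
```

```bash
cat > k2.py <<'E'
import k, itertools
from k import *
def fk(q,L): return k.fk(np.asarray(q)*SG,[*L[:5],0,0])
best=None
for sg in itertools.product((1,-1),repeat=3):
    SG=np.array([sg[0],1,sg[1],1,sg[2],1,1.])
    f=lambda L:np.concatenate([np.r_[fk(q,L)[0]-p,.3*(fk(q,L)[1].apply([0,0,1])-[0,0,-1])] for q,p in zip(Q,P)])
    s=least_squares(f,[0,.3,.45,.5,.25],bounds=([-4,-.3,.1,.1,.05],[4,.8,.8,.8,.6]))
    if best is None or s.cost<best[0]: best=(s.cost,sg,s)
    print(sg,s.cost)
sg=best[1]; L=best[2].x; print(sg,L.round(4),np.abs(best[2].fun).max()); np.savez('L.npz',L=L,sg=sg)
E
python3 k2.py; sed -i 's/^L=np.load.*; lo/import k\nd=np.load("L.npz"); L=d["L"]; sg=d["sg"]; SG=np.array([sg[0],1,sg[1],1,sg[2],1,sg[0]])\ndef fk(q,L): return k.fk(np.asarray(q)*SG,[*L[:5],0,0])\nlo/' f.py; python3 f.py
python3 -c "
from h import *
to(pour([.459,.1795,.24],-3.4,0)[0],-3.4)"
```

```text
(1, 1, 1) 0.4925853875323371
(1, 1, -1) 0.5494734443420516
(1, -1, 1) 0.18230391625232012
(1, -1, -1) 0.3084155569081933
(-1, 1, 1) 0.05496289961252902
(-1, 1, -1) 0.09527966973839136
(-1, -1, 1) 0.03385339568057819
(-1, -1, -1) 6.843451183966534e-05
(-1, -1, -1) [-0.0648  0.5212  0.526   0.4776  0.6   ] 0.005221903285642149
flange->tool [9.27124914e-04 6.11334194e-04 1.50487780e+00]
0 [0.564 0.178 0.295] err 0.0 0.0 [-0.75  0.28  0.48  1.6  -0.13  1.29 -0.31]
0 [0.564 0.178 0.255] err 0.0 0.0 [-0.74  0.31  0.47  1.66 -0.15  1.21 -0.3 ]
15 [0.546 0.179 0.27 ] err 0.0 0.0 [-0.86 -0.    0.35  2.    0.16  0.92 -0.66]
30 [0.523 0.18  0.28 ] err 0.0 0.0 [-0.85 -0.23  0.05  2.31  0.56  0.75 -1.22]
45 [0.495 0.182 0.278] err 0.0088 0.059 [-0.94 -0.19 -0.29  2.46  0.91  0.88 -1.92]
55 [0.474 0.183 0.283] err 0.021 0.133 [-1.18  0.08 -0.45  2.46  1.04  1.19 -2.47]
{'clock': 6.15, 'tool_pos': [0.682, 0.02, 0.294], 'eef_rot': [-0.001, 0.854, 0.52, 0.001], 'wrist_force': [0.05, 0.05, -4.742], 'gripper_width': 0.011, 'qpos': [-0.497, 0.486, 0.62, 1.375, -0.284, 1.369, -0.352]}
d mm [  86.4 -177.3   -0.9] r [-0.001 -0.003 -0.417] rows 3.9
```

```bash
for h in .285 .36; do sed "s/^lo=/L=L.copy(); L[1]=$h; L[4]=$h+.079\nlo=/" f.py > f2.py; sed -i 's/^q=Q\[2\]/q=np.array([-.497,.486,.62,1.375,-.284,1.369,-.352])/' f2.py; python3 f2.py; done
```

```text
flange->tool [-9.86552989e-04 -2.80402536e-03  1.51077002e+00]
0 [0.564 0.178 0.295] err 0.0 0.0 [-0.75  0.28  0.48  1.6  -0.14  1.29 -0.3 ]
0 [0.564 0.178 0.255] err 0.0 0.0 [-0.75  0.31  0.48  1.66 -0.15  1.22 -0.29]
15 [0.546 0.179 0.27 ] err 0.0 0.0 [-0.86  0.1   0.45  1.88  0.07  0.93 -0.52]
30 [0.523 0.18  0.28 ] err 0.0 0.0 [-0.9  -0.07  0.31  2.1   0.47  0.71 -0.93]
45 [0.495 0.182 0.278] err 0.0 0.0 [-0.88 -0.17  0.11  2.33  1.04  0.62 -1.59]
55 [0.474 0.183 0.283] err 0.0001 0.0 [-0.91 -0.18 -0.    2.46  1.4   0.71 -2.04]
flange->tool [-9.86552989e-04 -2.80402536e-03  1.51077002e+00]
0 [0.564 0.178 0.295] err 0.0 0.0 [-0.75  0.28  0.48  1.6  -0.14  1.29 -0.3 ]
0 [0.564 0.178 0.255] err 0.0 0.0 [-0.75  0.31  0.48  1.66 -0.15  1.22 -0.29]
15 [0.546 0.179 0.27 ] err 0.0 0.0 [-0.87  0.07  0.42  1.92  0.1   0.93 -0.56]
30 [0.523 0.18  0.28 ] err 0.0 0.0 [-0.88 -0.12  0.23  2.17  0.51  0.72 -1.03]
45 [0.495 0.182 0.278] err 0.0 0.0 [-0.87 -0.21 -0.02  2.42  1.06  0.67 -1.72]
55 [0.474 0.183 0.283] err 0.0102 0.051 [-0.92 -0.16 -0.17  2.46  1.22  0.85 -2.05]
```

jog_arm(
  plan=[
    {"dx": 20, "dy": -40, "dz": 0, "rx": 0, "ry": 0, "rz": -0.1},
    {"dx": 40, "dy": -80, "dz": 0, "rx": 0, "ry": 0, "rz": -0.2},
    {"dx": 58, "dy": -120, "dz": 0, "rx": 0, "ry": 0, "rz": -0.28},
    {"dx": 72, "dy": -148, "dz": 0, "rx": 0, "ry": 0, "rz": -0.35},
    {"dx": 82, "dy": -168, "dz": 0, "rx": 0, "ry": 0, "rz": -0.4},
    {"dx": 86, "dy": -177, "dz": 0, "rx": 0, "ry": 0, "rz": -0.417},
    {"dx": 86, "dy": -177, "dz": 0, "rx": 0, "ry": 0, "rz": -0.417},
  ],
)

```text
clock: 6.85
tool_pos: [0.5633, 0.178, 0.2929]
eef_rot: [-0.001, 0.727, 0.686, 0.0]
wrist_force: [0.1, -0.7, -3.7]
gripper_width: 0.0117
```

```bash
cat > d.py <<'E'
from h import *
s=state(); p=ctrl.snapshot('wrist'); cv2.imwrite('pics/w3.png',p['pixels'])
find(p,['scoop_lip','trough','scoop_grip'],s)
T=q2R(s['eef_rot']); print('lip pred',T.apply(LIPT)+s['tool_pos'])
for n in ('top','side'):
    p2=ctrl.snapshot(n); print(n); find(p2,['scoop_lip','trough','plunger_cap'])
cv2.imwrite('pics/s3.png',np.vstack([p['pixels'][:, :],p2['pixels'][100:300]]))
for lz,t in [(.22,10),(.2,20),(.185,30),(.175,40),(.17,46)]:
    print(t); to(pour([.459,.1795,lz],-3.4,t)[0],-3.4,t,s)
E
python3 d.py
```

```text
{'clock': 6.85, 'tool_pos': [0.563, 0.178, 0.293], 'eef_rot': [-0.001, 0.727, 0.686, 0.0], 'wrist_force': [0.141, -0.725, -3.704], 'gripper_width': 0.012, 'qpos': [-0.783, 0.28, 0.511, 1.608, -0.144, 1.291, -0.305]}
scoop_lip [(0.83, [0.4585, 0.1795, 0.2364])]
trough [(0.17, [0.5572, 0.3829, 0.0035])]
scoop_grip [(0.91, [0.5616, 0.1708, 0.3119]), (0.45, [0.431, -0.0417, 0.0092])]
lip pred [0.45814921 0.17964736 0.23811188]
top
scoop_lip []
trough [(0.73, [0.506, 0.0566, 0.1412])]
plunger_cap [(0.63, [0.5054, 0.0562, 0.1436]), (0.53, [0.4426, 0.084, 0.0004])]
side
scoop_lip [(0.71, [0.4608, 0.1818, 0.2362])]
trough [(0.96, [0.4504, 0.1773, 0.1028]), (0.48, [0.4391, 0.0613, 0.01])]
plunger_cap [(0.87, [0.4994, 0.052, 0.1439])]
10
d mm [ -0.1 -10.4   0.6] r [-0.176 -0.003  0.002] rows 1.2
20
d mm [ -0.1 -24.4   5.4] r [-0.351 -0.003  0.001] rows 2.3
30
d mm [ -0.1 -40.8   7.9] r [-0.525 -0.003  0.001] rows 3.5
40
d mm [ -0.1 -59.1   8.4] r [-0.7   -0.003  0.001] rows 4.7
46
d mm [ -0.1 -70.8   9.3] r [-0.805 -0.003  0.001] rows 5.4
```

View pics/s3.png

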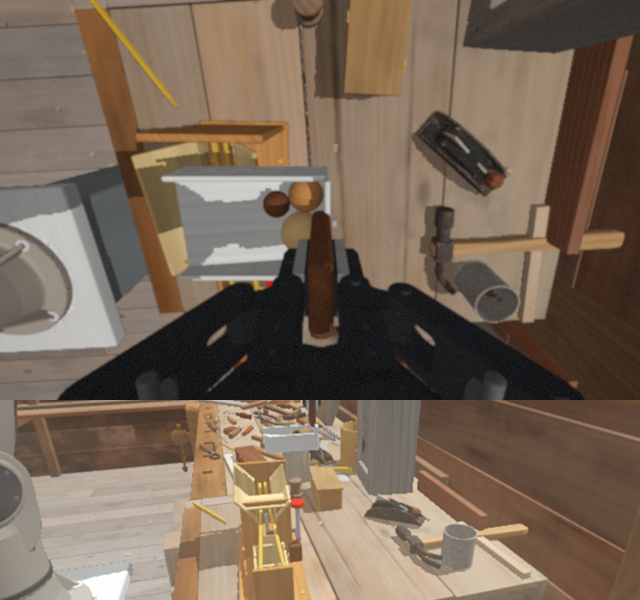

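The wrist view has the scoop over the trough mouth with three balls at its back, at px (276,203), (305,195) and (297,232). The network's lip position agrees with my prediction to 2 mm, so I'll pour.

jog_arm(
  plan=[
    {"dx": 0, "dy": -2, "dz": 18, "rx": -0.03, "ry": 0, "rz": 0},
    {"dx": 0, "dy": -5, "dz": 36, "rx": -0.087, "ry": 0, "rz": 0},
    {"dx": 0, "dy": -10, "dz": 31, "rx": -0.175, "ry": 0, "rz": 0},
    {"dx": 0, "dy": -17, "dz": 29, "rx": -0.262, "ry": 0, "rz": 0},
    {"dx": 0, "dy": -24, "dz": 27, "rx": -0.35, "ry": 0, "rz": 0},
    {"dx": 0, "dy": -32, "dz": 25, "rx": -0.437, "ry": 0, "rz": 0},
    {"dx": 0, "dy": -41, "dz": 23, "rx": -0.525, "ry": 0, "rz": 0},
    {"dx": 0, "dy": -50, "dz": 20, "rx": -0.61, "ry": 0, "rz": 0},
  ],
)

```text
clock: 8.25
tool_pos: [0.5135, 0.1799, 0.2743]
eef_rot: [0.218, 0.695, 0.653, 0.208]
wrist_force: [0.3, 0.5, -3.4]
gripper_width: 0.0115
```

```bash
cat > e.py <<'E'
from h import *
s=state(); p=ctrl.snapshot('wrist'); p2=ctrl.snapshot('side')
cv2.imwrite('pics/s4.png',np.vstack([p['pixels'],p2['pixels'][100:300]]))
T=q2R(s['eef_rot']); print('lip',T.apply(LIPT)+s['tool_pos'],'tilt',np.degrees(np.arcsin(T.apply([0,0,1])[0])))
find(p,['ball_small','ball_middle','ball_large'],s); find(p2,['ball_small','ball_middle','ball_large'])
for t in (42,47): to(pour([.459,.1795,.166],-3.4,t)[0],-3.4,t,s)
E
python3 e.py
```

```text
{'clock': 8.25, 'tool_pos': [0.514, 0.18, 0.274], 'eef_rot': [0.218, 0.695, 0.653, 0.208], 'wrist_force': [0.328, 0.523, -3.427], 'gripper_width': 0.011, 'qpos': [-1.068, -0.119, 0.386, 2.17, 0.696, 0.721, -1.186]}
lip [0.45912836 0.17912693 0.16886867] tilt 35.05610328937076
ball_small [(0.81, [0.4385, 0.1836, 0.1334]), (0.56, [0.4311, -0.0376, 0.0085])]
ball_middle [(0.95, [0.4222, 0.2024, 0.1512])]
ball_large [(0.72, [0.4222, 0.1606, 0.1452])]
ball_small [(0.54, [0.4499, 0.1765, 0.1157]), (0.18, [0.4413, 0.0805, -0.0016])]
ball_middle [(0.66, [0.4284, 0.1967, 0.1453])]
ball_large [(0.64, [0.4305, 0.1576, 0.131])]
d mm [ 0.9 -9.1 -9.9] r [-0.12  -0.003 -0.004] rows 0.8
d mm [  0.9 -15.4 -18.2] r [-0.207 -0.003 -0.004] rows 1.4
```

jog_arm(
  plan=[
    {"dx": 1, "dy": -9, "dz": -10, "rx": -0.12, "ry": 0, "rz": 0},
    {"dx": 1, "dy": -9, "dz": -10, "rx": -0.12, "ry": 0, "rz": 0},
    {"dx": 1, "dy": -9, "dz": -10, "rx": -0.12, "ry": 0, "rz": 0},
    {"dx": 1, "dy": -9, "dz": -10, "rx": -0.12, "ry": 0, "rz": 0},
  ],
)

```text
clock: 9.05
tool_pos: [0.5035, 0.1815, 0.2783]
eef_rot: [0.259, 0.681, 0.639, 0.246]
wrist_force: [0.5, 0.4, -3.2]
gripper_width: 0.0111
```

```bash
python3 e.py
```

```text
{'clock': 9.05, 'tool_pos': [0.504, 0.181, 0.278], 'eef_rot': [0.259, 0.681, 0.639, 0.246], 'wrist_force': [0.476, 0.386, -3.152], 'gripper_width': 0.011, 'qpos': [-1.06, -0.159, 0.293, 2.254, 0.927, 0.716, -1.449]}
lip [0.46181166 0.18008697 0.1672523 ] tilt 41.754725230978174
ball_small [(0.9, [0.4555, 0.135, 0.109])]
ball_middle [(0.94, [0.4379, 0.1555, 0.1142])]
ball_large [(0.78, [0.4415, 0.11, 0.1023])]
ball_small [(0.39, [0.4986, 0.0529, 0.1446])]
ball_middle [(0.53, [0.438, 0.1562, 0.1137]), (0.19, [0.5524, 0.3767, 0.0008])]
ball_large [(0.44, [0.4365, 0.1139, 0.1052])]
d mm [-0.1 -3.1 -1.2] r [-0.003 -0.001 -0.005] rows 0.1
d mm [ -0.2  -8.3 -10.1] r [-0.09  -0.001 -0.005] rows 0.6
```

View pics/s4.png

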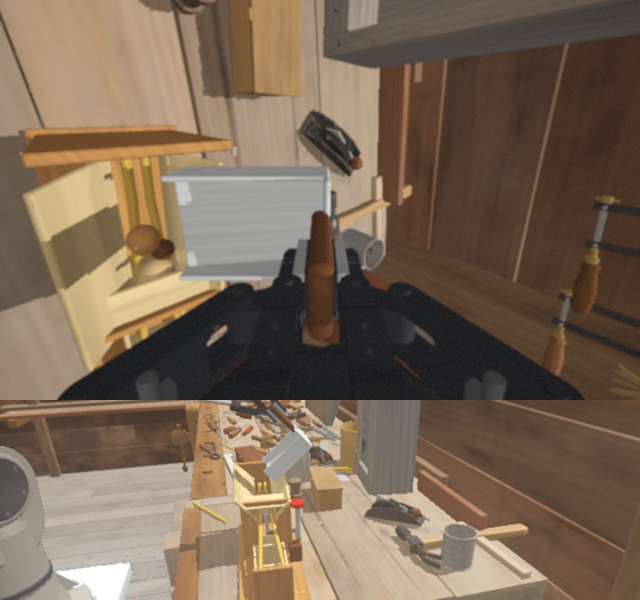

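All three balls sit in the trough (wrist px (145,240), (162,248), (155,268)) and the scoop is empty. Next I level it while raising it.

```bash
python3 -c "
from h import *
s=state()
for lz,t in [(.185,35),(.2,26),(.215,17),(.23,8.5),(.245,0)]: to(pour([.462,.18,lz],-3.4,t)[0],-3.4,t,s)"
```

```text
{'clock': 9.45, 'tool_pos': [0.503, 0.182, 0.278], 'eef_rot': [0.259, 0.681, 0.639, 0.246], 'wrist_force': [-0.218, 0.275, -3.255], 'gripper_width': 0.011, 'qpos': [-1.061, -0.159, 0.292, 2.256, 0.929, 0.716, -1.451]}
d mm [ 0.6 18.4 -0. ] r [ 0.12  -0.002 -0.005] rows 0.8
d mm [ 0.6 33.7  6.7] r [ 0.277 -0.002 -0.004] rows 1.8
d mm [ 0.7 46.  14. ] r [ 0.434 -0.002 -0.004] rows 2.9
d mm [ 0.7 55.6 20.3] r [ 0.582 -0.003 -0.004] rows 3.9
d mm [ 0.7 62.6 26.5] r [ 0.731 -0.003 -0.004] rows 4.9
```

jog_arm(
  plan=[
    {"dx": 0, "dy": 18, "dz": 0, "rx": 0.12, "ry": 0, "rz": -0.005},
    {"dx": 0, "dy": 34, "dz": 7, "rx": 0.26, "ry": 0, "rz": -0.004},
    {"dx": 1, "dy": 45, "dz": 13, "rx": 0.4, "ry": 0, "rz": -0.004},
    {"dx": 1, "dy": 54, "dz": 19, "rx": 0.54, "ry": 0, "rz": -0.004},
    {"dx": 1, "dy": 62, "dz": 26, "rx": 0.68, "ry": 0, "rz": -0.004},
    {"dx": 1, "dy": 63, "dz": 26, "rx": 0.731, "ry": -0.003, "rz": -0.004},
    {"dx": 1, "dy": 63, "dz": 26, "rx": 0.731, "ry": -0.003, "rz": -0.004},
  ],
)

```text
clock: 10.15
tool_pos: [0.5713, 0.1773, 0.2985]
eef_rot: [0.002, 0.729, 0.685, -0.003]
wrist_force: [0.6, -0.5, -3.4]
gripper_width: 0.0112
```

```bash
python3 -c "
from h import *
s=state(); to([.684,.0196,.25],-27.4,0,s)"
```

```text
{'clock': 10.15, 'tool_pos': [0.571, 0.177, 0.299], 'eef_rot': [0.002, 0.729, 0.685, -0.003], 'wrist_force': [0.582, -0.497, -3.384], 'gripper_width': 0.011, 'qpos': [-0.861, 0.31, 0.626, 1.583, -0.18, 1.312, -0.273]}
d mm [-150.   122.4   49.5] r [0.001 0.007 0.416] rows 4.0
```

jog_arm(
  plan=[
    {"dx": -38, "dy": 31, "dz": 0, "rx": 0, "ry": 0.002, "rz": 0.1},
    {"dx": -76, "dy": 62, "dz": 0, "rx": 0, "ry": 0.004, "rz": 0.21},
    {"dx": -112, "dy": 92, "dz": 5, "rx": 0, "ry": 0.006, "rz": 0.32},
    {"dx": -140, "dy": 114, "dz": 20, "rx": 0, "ry": 0.007, "rz": 0.39},
    {"dx": -150, "dy": 122, "dz": 50, "rx": 0.001, "ry": 0.007, "rz": 0.416},
    {"dx": -150, "dy": 122, "dz": 80, "rx": 0.001, "ry": 0.007, "rz": 0.416},
    {"dx": -150, "dy": 122, "dz": 100, "rx": 0.001, "ry": 0.007, "rz": 0.416},
    {"dx": -150, "dy": 122, "dz": 100, "rx": 0.001, "ry": 0.007, "rz": 0.416},
  ],
)

```text
clock: 10.95
tool_pos: [0.6808, 0.0205, 0.1958]
eef_rot: [-0.002, 0.854, 0.52, -0.003]
wrist_force: [0.5, 1.1, -3.3]
gripper_width: 0.0112
```

```bash
python3 -c "
from h import *
s=state(); to([.684,.0196,.0765],-27.4,0,s)"
```

```text
{'clock': 10.95, 'tool_pos': [0.681, 0.02, 0.196], 'eef_rot': [-0.002, 0.854, 0.52, -0.003], 'wrist_force': [0.466, 1.073, -3.284], 'gripper_width': 0.011, 'qpos': [-0.549, 0.575, 0.691, 1.502, -0.379, 1.208, -0.276]}
d mm [  1.1   4.  119.3] r [-0.006  0.003  0.001] rows 2.4
```

jog_arm(
  plan=[
    {"dx": 1, "dy": 2, "dz": 40, "rx": -0.006, "ry": 0.003, "rz": 0},
    {"dx": 1, "dy": 4, "dz": 75, "rx": -0.006, "ry": 0.003, "rz": 0},
    {"dx": 1, "dy": 4, "dz": 98, "rx": -0.006, "ry": 0.003, "rz": 0},
    {"dx": 1, "dy": 4, "dz": 111, "rx": -0.006, "ry": 0.003, "rz": 0},
    {"dx": 1, "dy": 4, "dz": 116, "rx": -0.006, "ry": 0.003, "rz": 0},
    {"dx": 1, "dy": 4, "dz": 118, "rx": -0.006, "ry": 0.003, "rz": 0},
    {"dx": 1, "dy": 4, "dz": 119, "rx": -0.006, "ry": 0.003, "rz": 0},
    {"dx": 1, "dy": 4, "dz": 119, "rx": -0.006, "ry": 0.003, "rz": 0},
  ],
)

```text
clock: 11.75
tool_pos: [0.6849, 0.0194, 0.0782]
eef_rot: [0.001, 0.854, 0.52, 0.001]
wrist_force: [-0.2, -1.0, -2.6]
gripper_width: 0.0109
```

jog_arm(
  plan=[
    {"dx": 0, "dy": 0, "dz": 1, "rx": 0, "ry": 0, "rz": 0},
    {"dx": 0, "dy": 0, "dz": 2, "rx": 0, "ry": 0, "rz": 0},
    {"dx": 0, "dy": 0, "dz": 2, "rx": 0, "ry": 0, "rz": 0},
  ],
)

```text
clock: 12.05
tool_pos: [0.6857, 0.0192, 0.077]
eef_rot: [0.001, 0.854, 0.52, 0.002]
wrist_force: [0.6, -1.0, -1.2]
gripper_width: 0.0112
```

Touch is beginning. I'll lower 1 mm more, then open.

jog_arm(
  plan=[
    {"dx": 0, "dy": 0, "dz": 1, "rx": 0, "ry": 0, "rz": 0},
    {"dx": 0, "dy": 0, "dz": 2, "rx": 0, "ry": 0, "rz": 0},
    {"dx": 0, "dy": 0, "dz": 2, "rx": 0, "ry": 0, "rz": 0},
  ],
)

```text
clock: 12.35
tool_pos: [0.6859, 0.019, 0.0767]
eef_rot: [0.001, 0.854, 0.52, 0.002]
wrist_force: [-2.1, -0.8, 7.7]
gripper_width: 0.0111
```

jog_arm(
  plan=[
    {"dx": 0, "dy": 0, "dz": 0, "rx": 0, "ry": 0, "rz": 0},
    {"dx": 0, "dy": 0, "dz": 0, "rx": 0, "ry": 0, "rz": 0},
    {"dx": 0, "dy": 0, "dz": 0, "rx": 0, "ry": 0, "rz": 0},
    {"dx": 0, "dy": 0, "dz": 0, "rx": 0, "ry": 0, "rz": 0},
    {"dx": 0, "dy": 0, "dz": 0, "rx": 0, "ry": 0, "rz": 0},
    {"dx": 0, "dy": 0, "dz": 0, "rx": 0, "ry": 0, "rz": 0},
    {"dx": 0, "dy": 0, "dz": 0, "rx": 0, "ry": 0, "rz": 0},
  ],
  hand=1,
)

```text
clock: 13.05
tool_pos: [0.6859, 0.019, 0.0767]
eef_rot: [0.001, 0.854, 0.52, 0.002]
wrist_force: [0.6, 0.9, -0.4]
gripper_width: 0.0856
```

jog_arm(
  plan=[
    {"dx": 0, "dy": 0, "dz": -25, "rx": 0, "ry": 0, "rz": 0},
    {"dx": 0, "dy": 0, "dz": -60, "rx": 0, "ry": 0, "rz": 0},
    {"dx": 0, "dy": 0, "dz": -100, "rx": 0, "ry": 0, "rz": 0},
    {"dx": 0, "dy": 0, "dz": -145, "rx": 0, "ry": 0, "rz": 0},
    {"dx": 0, "dy": 0, "dz": -170, "rx": 0, "ry": 0, "rz": 0},
    {"dx": 0, "dy": 0, "dz": -170, "rx": 0, "ry": 0, "rz": 0},
  ],
)

```text
clock: 13.65
tool_pos: [0.6877, 0.0181, 0.2519]
eef_rot: [0.003, 0.854, 0.52, 0.006]
wrist_force: [0.5, 0.2, -0.6]
gripper_width: 0.0855
```

```bash
cat > g.py <<'E'
from h import *
s=state(); p=ctrl.snapshot('wrist'); cv2.imwrite('pics/w5.png',p['pixels'])
find(p,['scoop','scoop_grip','scoop_lip','plunger_cap','ball_small','ball_middle','ball_large'],s)
hsv=cv2.cvtColor(p['pixels'],cv2.COLOR_BGR2HSV); W=cloud(p,s)
m=((hsv[...,0]<6)|(hsv[...,0]>174))&(hsv[...,1]>200)&(hsv[...,2]>120)&(abs(W[...,0]-.505)<.03)&(abs(W[...,1]-.055)<.03)&(W[...,2]>.13)
g=W[m]; print('cap',len(g),g.mean(0),g.min(0),g.max(0))
for yaw in (-27.4,0,20): to([.505,.055,.2],yaw,0,s)
E
python3 g.py
```

```text
{'clock': 13.65, 'tool_pos': [0.688, 0.018, 0.252], 'eef_rot': [0.003, 0.854, 0.52, 0.006], 'wrist_force': [0.531, 0.155, -0.628], 'gripper_width': 0.086, 'qpos': [-0.556, 0.537, 0.716, 1.433, -0.359, 1.29, -0.292]}
scoop [(0.92, [0.6379, 0.0376, 0.0039]), (0.32, [0.431, -0.0413, 0.0059])]
scoop_grip [(0.61, [0.6839, 0.0114, 0.0958]), (0.21, [0.7742, 0.1745, 0.0016])]
scoop_lip [(0.82, [0.5859, 0.0615, 0.0229])]
plunger_cap [(0.62, [0.5039, 0.0526, 0.142]), (0.28, [0.444, 0.059, 0.0056])]
ball_small [(0.63, [0.454, 0.1353, 0.108])]
ball_middle [(0.56, [0.4401, 0.1555, 0.1144])]
ball_large [(0.68, [0.4416, 0.1119, 0.1038])]
cap 440 [0.50320694 0.0561186  0.13953122] [0.48954021 0.04324376 0.13370089] [0.51459017 0.06689419 0.14135337]
d mm [ -51.5 -179.8   49.5] r [ 0.011 -0.007  0.001] rows 3.9
d mm [ -51.5 -179.8   49.5] r [ 0.013 -0.004 -0.477] rows 3.9
d mm [ -51.5 -179.8   49.5] r [ 0.013 -0.002 -0.827] rows 5.5
```

View pics/w5.png

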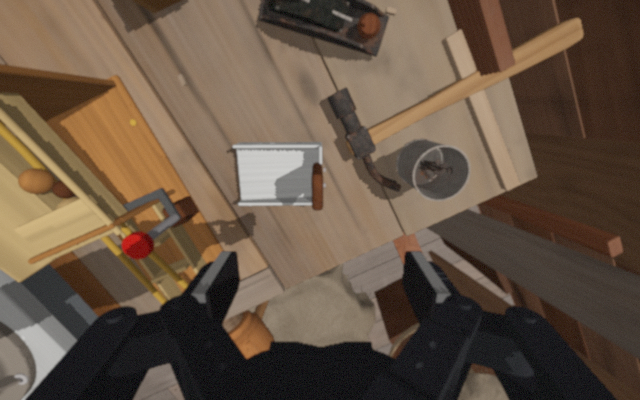

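The scoop stands upright and empty at wrist px (280,175). The balls wait in the throat at (40,182), and the cap is at (137,245) with the bridge beside it. Before pressing I'll map the clearance round the cap.

```bash
cat > m.py <<'E'
from h import *
s=ctrl.observe(); p=ctrl.snapshot('wrist'); W1=cloud(p,s).reshape(-1,3); p=ctrl.snapshot('top'); W2=cloud(p).reshape(-1,3); p3=ctrl.snapshot('side'); W3=cloud(p3).reshape(-1,3)
cv2.imwrite('pics/z6.png',cv2.resize(p3['pixels'][160:310,225:325],None,fx=5,fy=4,interpolation=2)[:600,:800])
C=np.array([.504,.0552]); a=-.06; M=np.array([[np.cos(a),np.sin(a)],[-np.sin(a),np.cos(a)]])
for n,W in (('wrist',W1),('top',W2)):
    W=W[~np.isnan(W[:,0])]; l=(W[:,:2]-C)@M.T*1000
    print(n,'rows y +40..-40, cols x -50..+40 step 6, max z mm')
    for y in range(42,-48,-6):
        print('%4d'%y,' '.join('%4s'%(lambda k:int(np.percentile(W[k,2],90)*1000) if k.sum() else '.')((abs(l[:,0]-x)<3)&(abs(l[:,1]-y)<3)) for x in range(-48,42,6)))
E
python3 m.py
```

```text
wrist rows y +40..-40, cols x -50..+40 step 6, max z mm
  42  129  129  129  129  129  138  138    8    7    1    1    1    0    0    0
  36  127  128  127  128  127  125  137   60   59   59    0    1    0    0    0
  30  136  135  135  135  136  135  134   59   60   59    0    0    0    0    0
  24  135  136  135  135  135  135  132   59   60   58    0    0    0    0    0
  18  123  124  124  123  124  132  133   59   59   59    1    0    0    0    0
  12   83   80   36   36    8   45   26  139  139  139    0    0    0    0    0
   6   82   80   36   36   44   46  140  140  139  139  139    0    0    0    0
   0    .    .   37   36    .   46  140  140  139  139  139    0    0    0    0
  -6    .    .    .    .    .    .  140  140  140  139  139    0    1    0    0
 -12    .    .    .   37    .   46  139  140  139  139    0    0    0    0    0
 -18   54   59   58   36    .   35    8    8    8    0    0    0    0    0    0
 -24   60   66   60   35    8    8    8    8    8    0    0    0    0    0    0
 -30   74   73   37   35    8    8    8    8    7    0    0    0    0    0    0
 -36
[... 709 characters left out ...]
  687  685  683  682  680  678  676  674  672  670  668  666
   0  691  690  688  687  685  683  682  680  678  676  675  673  672  669  668
  -6  691  689  688  686  684  683  681  680  678  677  674  673  671  669  668
 -12  688  688  686  684  683  681  680  678  677  675  674  672  670  669  668
 -18  685  684  683  681  680  679  678  676  674  674  671  670  669  667  666
 -24  680  680  679  678  675  674  674  672  672  671  669  668  667  665  663
 -30  674  673  673  672  672  670  669  668  667  665  665  664  663  662  660
 -36  662  665  664  663  663  662  662  661  661  660  658  658  657  657  655
 -42    .    .    .    .    .    .    .    .  648  649  650  649  649  649  647
```

View pics/z6.png

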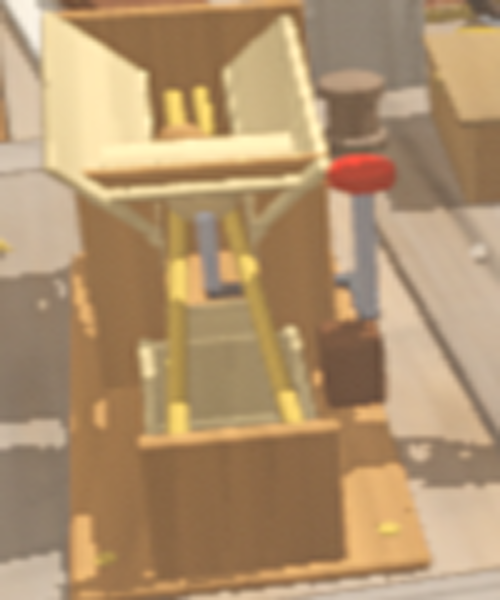

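The map puts the bridge at 15 mm or more on the +y side of the cap, 0.136 m high, so the closed fingers fit. The side crop shows the cap at (362,172) with the bridge ending at (325,170). I'll close the hand and move above the cap.

```bash
python3 -c "
from h import *
to([.506,.051,.175],-3.4)"
```

```text
{'clock': 14.2, 'tool_pos': [0.685, 0.019, 0.246], 'eef_rot': [0.001, 0.854, 0.52, 0.001], 'wrist_force': [0.337, -0.477, -0.067], 'gripper_width': 0.085, 'qpos': [-0.555, 0.542, 0.713, 1.439, -0.359, 1.29, -0.292]}
d mm [ -53.9 -173.9   70.5] r [ 0.003 -0.001 -0.418] rows 3.9
```

jog_arm(
  plan=[
    {"dx": -13, "dy": -43, "dz": 0, "rx": 0, "ry": 0, "rz": -0.1},
    {"dx": -27, "dy": -86, "dz": 0, "rx": 0, "ry": 0, "rz": -0.2},
    {"dx": -40, "dy": -128, "dz": 5, "rx": 0.001, "ry": 0, "rz": -0.3},
    {"dx": -50, "dy": -162, "dz": 15, "rx": 0.002, "ry": 0, "rz": -0.38},
    {"dx": -54, "dy": -174, "dz": 30, "rx": 0.003, "ry": -0.001, "rz": -0.418},
    {"dx": -54, "dy": -174, "dz": 50, "rx": 0.003, "ry": -0.001, "rz": -0.418},
    {"dx": -54, "dy": -174, "dz": 70, "rx": 0.003, "ry": -0.001, "rz": -0.418},
    {"dx": -54, "dy": -174, "dz": 70, "rx": 0.003, "ry": -0.001, "rz": -0.418},
  ],
  hand=0,
  force=30,
)

```text
clock: 15.0
tool_pos: [0.5037, 0.0507, 0.1735]
eef_rot: [-0.001, 0.728, 0.686, -0.002]
wrist_force: [0.5, 0.3, -0.9]
gripper_width: -0.0001
```

```bash
cat > n.py <<'E'
from h import *
s=state(); to([.506,.051,.143],-3.4,0,s); to([.506,.051,.1145],-3.4,0,s)
for n in('wrist','side'):
    p=ctrl.snapshot(n); print(n); cv2.imwrite(f'pics/n_{n}.png',p['pixels'])
    find(p,['plunger_cap','ball_small','ball_middle','ball_large'],s)
E
python3 n.py
```

```text
{'clock': 15.0, 'tool_pos': [0.504, 0.051, 0.173], 'eef_rot': [-0.001, 0.728, 0.686, -0.002], 'wrist_force': [0.53, 0.302, -0.95], 'gripper_width': -0.0, 'qpos': [-0.759, 0.245, 0.67, 1.953, -0.178, 1.006, -0.067]}
d mm [ 0.5  2.4 30.4] r [-0.004  0.001 -0.   ] rows 0.6
d mm [ 0.5  2.5 58.9] r [-0.004  0.001 -0.   ] rows 1.2
wrist
plunger_cap [(0.72, [0.5036, 0.0511, 0.1406])]
ball_small [(0.75, [0.4532, 0.1367, 0.1104])]
ball_middle [(0.78, [0.4395, 0.1563, 0.1181])]
ball_large [(0.57, [0.4415, 0.1116, 0.1016])]
side
plunger_cap [(0.63, [0.8152, -0.0373, -0.0053]), (0.61, [0.4988, 0.0524, 0.1407])]
ball_small [(0.41, [0.8142, -0.0408, -0.0001])]
ball_middle [(0.58, [0.438, 0.1544, 0.1131]), (0.41, [0.6846, 0.0167, 0.0962])]
ball_large [(0.43, [0.4414, 0.1116, 0.105])]
```

jog_arm(
  plan=[
    {"dx": 0, "dy": 2, "dz": 15, "rx": 0, "ry": 0, "rz": 0},
    {"dx": 0, "dy": 2, "dz": 30, "rx": 0, "ry": 0, "rz": 0},
    {"dx": 0, "dy": 2, "dz": 36, "rx": 0, "ry": 0, "rz": 0},
    {"dx": 0, "dy": 2, "dz": 42, "rx": 0, "ry": 0, "rz": 0},
    {"dx": 0, "dy": 2, "dz": 48, "rx": 0, "ry": 0, "rz": 0},
    {"dx": 0, "dy": 2, "dz": 53, "rx": 0, "ry": 0, "rz": 0},
    {"dx": 0, "dy": 2, "dz": 56, "rx": 0, "ry": 0, "rz": 0},
    {"dx": 0, "dy": 2, "dz": 56, "rx": 0, "ry": 0, "rz": 0},
  ],
)

```text
clock: 16.3
tool_pos: [0.5077, 0.0508, 0.1197]
eef_rot: [-0.0, 0.728, 0.686, -0.0]
wrist_force: [-4.3, 0.0, 4.5]
gripper_width: 0.0001
```

jog_arm(
  plan=[
    {"dx": 0, "dy": 0, "dz": 2, "rx": 0, "ry": 0, "rz": 0},
    {"dx": 0, "dy": 0, "dz": 4, "rx": 0, "ry": 0, "rz": 0},
    {"dx": 0, "dy": 0, "dz": 4, "rx": 0, "ry": 0, "rz": 0},
  ],
)

```text
clock: 16.6
tool_pos: [0.5078, 0.0509, 0.116]
eef_rot: [-0.0, 0.728, 0.686, 0.0]
wrist_force: [-3.7, -0.1, 6.3]
gripper_width: -0.0001
```

jog_arm(
  plan=[
    {"dx": 0, "dy": 0, "dz": 1, "rx": 0, "ry": 0, "rz": 0},
    {"dx": 0, "dy": 0, "dz": 2, "rx": 0, "ry": 0, "rz": 0},
    {"dx": 0, "dy": 0, "dz": 2, "rx": 0, "ry": 0, "rz": 0},
  ],
)

```text
clock: 16.9
tool_pos: [0.5078, 0.0509, 0.1143]
eef_rot: [-0.0, 0.728, 0.686, 0.0]
wrist_force: [-3.6, 0.2, 7.1]
gripper_width: 0.0002
```

jog_arm(
  plan=[
    {"dx": 0, "dy": 0, "dz": 1, "rx": 0, "ry": 0, "rz": 0},
    {"dx": 0, "dy": 0, "dz": 1, "rx": 0, "ry": 0, "rz": 0},
  ],
)

```text
clock: 17.1
tool_pos: [0.5078, 0.0508, 0.114]
eef_rot: [-0.001, 0.728, 0.686, 0.0]
wrist_force: [-5.0, 0.5, 6.8]
gripper_width: 0.0003
```

```bash
python3 n.py; python3 -c "
import cv2;a=cv2.imread('pics/n_wrist.png');b=cv2.imread('pics/n_side.png')
cv2.imwrite('pics/n1.png',cv2.hconcat([cv2.resize(a,(400,250)),cv2.resize(b[160:310,200:340],(400,428))[:250]]))"
```

```text
{'clock': 17.1, 'tool_pos': [0.508, 0.051, 0.114], 'eef_rot': [-0.001, 0.728, 0.686, 0.0], 'wrist_force': [-5.046, 0.47, 6.83], 'gripper_width': 0.0, 'qpos': [-0.711, 0.336, 0.635, 2.005, -0.259, 0.879, 0.004]}
d mm [  0.1  -1.9 -29. ] r [-0.    -0.001 -0.   ] rows 0.6
d mm [ 0.1 -1.8 -0.5] r [-0.    -0.001 -0.   ] rows 0.0
wrist
plunger_cap [(0.85, [0.5018, 0.0511, 0.1135])]
ball_small [(0.22, [0.6836, 0.0128, 0.0937])]
ball_middle [(0.65, [0.4321, 0.0041, 0.0239])]
ball_large []
side
plunger_cap [(0.64, [0.5911, 0.0655, 0.0213]), (0.48, [0.499, 0.053, 0.1179])]
ball_small []
ball_middle [(0.55, [0.4339, -0.0373, 0.0072])]
ball_large [(0.73, [0.3131, 0.3435, 0.0005])]
```

jog_arm(
  plan=[
    {"dx": 0, "dy": 0, "dz": 0, "rx": 0, "ry": 0, "rz": 0},
    {"dx": 0, "dy": 0, "dz": 0, "rx": 0, "ry": 0, "rz": 0},
    {"dx": 0, "dy": 0, "dz": 0, "rx": 0, "ry": 0, "rz": 0},
    {"dx": 0, "dy": 0, "dz": 0, "rx": 0, "ry": 0, "rz": 0},
    {"dx": 0, "dy": 0, "dz": 0, "rx": 0, "ry": 0, "rz": 0},
    {"dx": 0, "dy": 0, "dz": 0, "rx": 0, "ry": 0, "rz": 0},
    {"dx": 0, "dy": 0, "dz": 0, "rx": 0, "ry": 0, "rz": 0},
    {"dx": 0, "dy": 0, "dz": 0, "rx": 0, "ry": 0, "rz": 0},
  ],
)

```text
clock: 18.4
tool_pos: [0.5078, 0.0508, 0.1144]
eef_rot: [-0.001, 0.728, 0.686, 0.0]
wrist_force: [-3.1, -0.2, 6.8]
gripper_width: 0.0002
```

jog_arm(
  plan=[
    {"dx": 0, "dy": 0, "dz": 0, "rx": 0, "ry": 0, "rz": 0},
    {"dx": 0, "dy": 0, "dz": 0, "rx": 0, "ry": 0, "rz": 0},
    {"dx": 0, "dy": 0, "dz": 0, "rx": 0, "ry": 0, "rz": 0},
    {"dx": 0, "dy": 0, "dz": 0, "rx": 0, "ry": 0, "rz": 0},
    {"dx": 0, "dy": 0, "dz": 0, "rx": 0, "ry": 0, "rz": 0},
    {"dx": 0, "dy": 0, "dz": 0, "rx": 0, "ry": 0, "rz": 0},
    {"dx": 0, "dy": 0, "dz": 0, "rx": 0, "ry": 0, "rz": 0},
    {"dx": 0, "dy": 0, "dz": 0, "rx": 0, "ry": 0, "rz": 0},
  ],
)

```text
clock: 19.2
tool_pos: [0.5078, 0.0509, 0.1149]
eef_rot: [-0.001, 0.728, 0.686, 0.001]
wrist_force: [-3.2, -0.0, 6.9]
gripper_width: -0.0001
```

```bash
cat > o.py <<'E'
from h import *
s=state(); S=np.array([.4425,.081])
p=ctrl.snapshot('side');w=ctrl.snapshot('wrist');t=ctrl.snapshot('top')
for q in (w,p,t): find(q,['ball_small','ball_middle','ball_large','trough'],s if q is w else None)
cv2.imwrite('pics/o1.png',np.hstack([cv2.resize(p['pixels'][160:310,200:340],(400,428)),cv2.resize(t['pixels'][190:290,270:430],(400,250))[:428] if 0 else cv2.copyMakeBorder(cv2.resize(w['pixels'],(400,250)),0,178,0,0,0)]))
E
python3 o.py
```

```text
{'clock': 19.2, 'tool_pos': [0.508, 0.051, 0.115], 'eef_rot': [-0.001, 0.728, 0.686, 0.001], 'wrist_force': [-3.186, -0.022, 6.935], 'gripper_width': -0.0, 'qpos': [-0.711, 0.334, 0.636, 2.004, -0.258, 0.882, 0.004]}
ball_small [(0.59, [0.4356, 0.0037, 0.0212])]
ball_middle [(0.52, [0.4339, 0.0049, 0.0221])]
ball_large []
trough [(0.75, [0.4471, 0.1811, 0.1]), (0.35, [0.4418, 0.0116, 0.0046])]
ball_small [(0.63, [0.4377, 0.0815, -0.0035])]
ball_middle []
ball_large [(0.63, [0.3155, 0.3434, -0.0004]), (0.5, [0.4355, 0.062, 0.0106])]
trough [(0.61, [0.4515, 0.1777, 0.1029])]
ball_small [(0.54, [0.4391, 0.069, 0.0192])]
ball_middle []
ball_large []
trough [(0.93, [0.4497, 0.1797, 0.1007])]
```

View pics/o1.png

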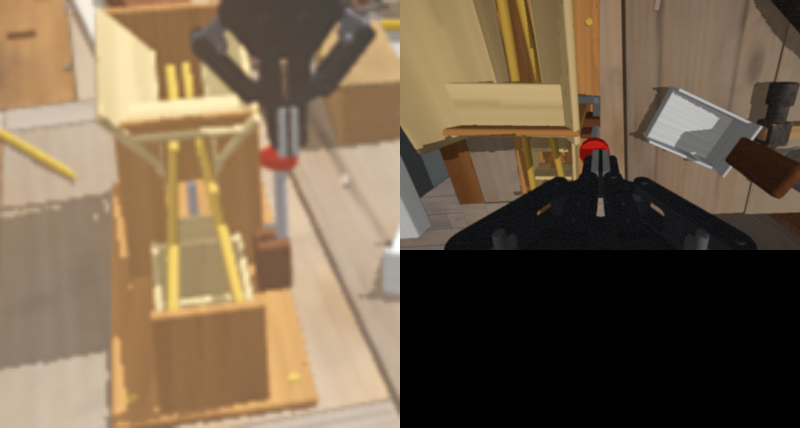

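The trough and the visible rails are empty. I'll hold a little longer, then lift straight up and look into the compartments.

jog_arm(
  plan=[
    {"dx": 0, "dy": 0, "dz": 0.5, "rx": 0, "ry": 0, "rz": 0},
    {"dx": 0, "dy": 0, "dz": 0.5, "rx": 0, "ry": 0, "rz": 0},
    {"dx": 0, "dy": 0, "dz": 0.5, "rx": 0, "ry": 0, "rz": 0},
    {"dx": 0, "dy": 0, "dz": 0.5, "rx": 0, "ry": 0, "rz": 0},
    {"dx": 0, "dy": 0, "dz": 0.5, "rx": 0, "ry": 0, "rz": 0},
    {"dx": 0, "dy": 0, "dz": 0.5, "rx": 0, "ry": 0, "rz": 0},
    {"dx": 0, "dy": 0, "dz": 0.5, "rx": 0, "ry": 0, "rz": 0},
    {"dx": 0, "dy": 0, "dz": 0.5, "rx": 0, "ry": 0, "rz": 0},
  ],
)

```text
clock: 20.75
tool_pos: [0.5078, 0.0509, 0.1149]
eef_rot: [-0.001, 0.728, 0.686, 0.001]
wrist_force: [-3.3, 0.0, 6.2]
gripper_width: 0.0002
```

jog_arm(
  plan=[
    {"dx": 0, "dy": 0, "dz": -10, "rx": 0, "ry": 0, "rz": 0},
    {"dx": 0, "dy": 0, "dz": -20, "rx": 0, "ry": 0, "rz": 0},
    {"dx": 0, "dy": 0, "dz": -35, "rx": 0, "ry": 0, "rz": 0},
    {"dx": 0, "dy": 0, "dz": -70, "rx": 0, "ry": 0, "rz": 0},
    {"dx": 0, "dy": 0, "dz": -110, "rx": 0, "ry": 0, "rz": 0},
    {"dx": -30, "dy": -10, "dz": -150, "rx": 0, "ry": 0, "rz": 0},
    {"dx": -70, "dy": -20, "dz": -190, "rx": 0, "ry": 0, "rz": 0},
    {"dx": -110, "dy": -30, "dz": -220, "rx": 0, "ry": 0, "rz": 0},
  ],
)

```text
clock: 21.55
tool_pos: [0.4747, -0.0516, 0.3319]
eef_rot: [0.0, 0.727, 0.686, 0.003]
wrist_force: [1.1, -0.4, 0.4]
gripper_width: -0.0002
```

```bash
cat > o.py <<'E'
from h import *
s=state(); p=ctrl.snapshot('wrist'); cv2.imwrite('pics/o2.png',p['pixels'])
find(p,['ball_small','ball_middle','ball_large','bin_small','bin_middle','bin_large','plunger_cap','scoop','nail_tin','spool'],s)
E
python3 o.py
```

```text
{'clock': 21.55, 'tool_pos': [0.475, -0.052, 0.332], 'eef_rot': [0.0, 0.727, 0.686, 0.003], 'wrist_force': [1.09, -0.437, 0.377], 'gripper_width': -0.0, 'qpos': [-0.734, 0.005, 0.765, 1.799, -0.007, 1.334, -0.025]}
ball_small [(0.52, [0.4453, 0.0678, 0.0221])]
ball_middle [(0.7, [0.4355, 0.0031, 0.0246])]
ball_large [(0.8, [0.4355, -0.0553, 0.0222])]
bin_small [(0.79, [0.4426, 0.0614, 0.0032])]
bin_middle [(0.75, [0.4429, 0.0087, 0.0039])]
bin_large [(0.56, [0.4326, -0.0419, 0.0075])]
plunger_cap [(0.91, [0.5005, 0.0503, 0.1388])]
scoop [(0.75, [0.6401, 0.0368, 0.0043]), (0.4, [0.6844, 0.0132, 0.0964])]
nail_tin [(0.74, [0.8217, -0.043, 0.0015])]
spool []
```

View pics/o2.png

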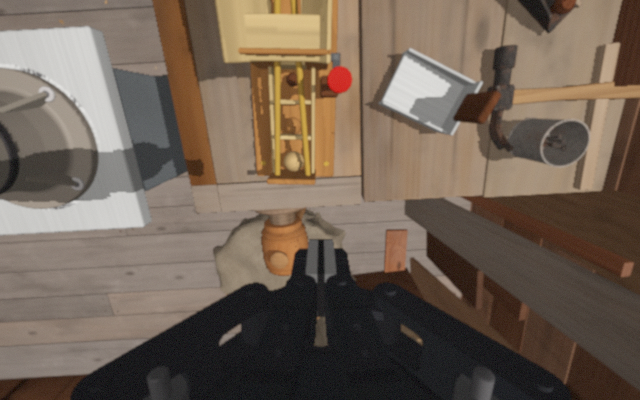

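The wrist view shows one ball in each compartment: the dark one at px (293,78), the middle one found by the network near (290,120), and the pale one at (292,160). The cap is up at (340,79) and the scoop is upright. I'll settle briefly and hand in.

jog_arm(
  plan=[
    {"dx": 0, "dy": 0, "dz": 0, "rx": 0, "ry": 0, "rz": 0},
    {"dx": 0, "dy": 0, "dz": 0, "rx": 0, "ry": 0, "rz": 0},
    {"dx": 0, "dy": 0, "dz": 0, "rx": 0, "ry": 0, "rz": 0},
  ],
)

```text
clock: 22.4
tool_pos: [0.4736, -0.0498, 0.3281]
eef_rot: [-0.001, 0.727, 0.686, -0.0]
wrist_force: [0.3, 0.6, -0.2]
gripper_width: 0.0001
```

```bash
python3 -c "
from h import *
p=ctrl.snapshot('top'); find(p,['nail_tin','block_plane','pencil','spool','scoop'])
print(ctrl.hand_in())"
```

```text
nail_tin [(0.72, [0.685, 0.0111, 0.097]), (0.71, [0.8162, -0.0453, 0.0034])]
block_plane [(0.92, [0.7769, 0.1769, 0.0005])]
pencil [(0.78, [0.3153, 0.3445, 0.004]), (0.18, [0.4368, -0.0408, 0.008])]
spool [(0.81, [0.5577, 0.3778, -0.0015])]
scoop [(0.83, [0.6426, 0.0375, 0.0028])]
the job is handed in; nothing more can be done
None
```

The job is done and handed in at about 22 s. I poured the three balls into the trough and stood the empty scoop upright at its old place, clear of the sorter. I then pressed the plunger down about 25–26 mm at roughly 7 N, held it there for over 3 s and let it rise.

**Last checks:**
- **Balls:** the networks found one ball in each compartment: small at y 0.068, middle at 0.003 and large at -0.055. In the last wrist picture I could make out the small and large balls clearly. The middle one rests on the network's reading.
- **Plunger:** the cap is back up at 0.139 m.
- **Scoop and other things:** the scoop, tin, plane, pencil and spool are within about 4 mm of where they started, which is the networks' accuracy.

**Disagreements and failures:**
- The top view's best match for the tin was really the scoop grip. Its second match was the tin at its old place.
- With the gripper in the way during the hold, the networks gave a few false ball positions. The clear view afterwards settled them.
- While the plunger was held there was a 3–5 N sideways force at the wrist. It vanished on release.
- The force never jumped at the plunger's stop, so full travel is inferred from the height and from the balls having run.
- The first move call was refused for missing keys and nothing moved.

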